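Put the glass ball away in the child-locked drawer

ROBOT

A 7-joint arm with a two-finger parallel gripper is mounted at the origin on the work surface. World frame = base frame: x ahead of the robot, y to its left, z up, the work surface at z = 0. Lengths are in m, angles in rad, forces in N, time in s.
With the tool pointing down it reaches from about 0.425 to 0.875 m from the base axis. Payload 4.7 kg.
Tool frame: the origin (TCP) lies at the very end of the fingers, on their centre line; the grasp point (between the pads) lies 19 mm behind it; z points along the fingers, y is the direction in which the jaws open and shut (so a half turn about z gives the same grasp; the last joint's range is limited). The gripper opens to 87 mm and grips with 3 to 60 N. Pads are 19 mm wide; open, the fingers measure 117 mm over their backs; the gripper's body (75 mm by 190 mm) begins 51 mm behind the grasp point.
Start: joints at [1.123, 0.321, -0.07, 1.45, 0.023, 1.371, -0.057], TCP at [0.29, -0.582, 0.223] pointing down, gripper open.
Joint ranges: [-2.86, 2.86], [-0.3, 2.09], [-1.38, 1.24], [0.06, 2.45], [-1.56, 4.7], [0.09, 2.05], [-2.69, 2.69]. Speed limits (rad/s): [2.57, 2.57, 3.14, 3.14, 3.14, 3.14, 3.14].

INTERFACE

Orientations are given as a rotation vector (axis times angle).
In Python, from bench import ctrl gives the robot as it stands. The module is installed in compiled form; this text tells all that it offers.
- The arm moves only by the tool move_arm, never from a script. Its arguments are lists of equal length, an entry for each row: "dp": the shift along the tool's x, y, z in units of 30 mm (1.0 is 30 mm), a list of three; "turn": the turn about the tool's z in units of 5 degrees (1.0 is 5 degrees); "jaw": the opening, from -1 (shut) to 1 (fully open). A call has 1 to 5 rows; each row is the pose to reach, as a shift and turn from the pose commanded when the call began, along the tool's axes at that moment; what a row does not reach only later rows make up. A row lasts 1/10 s, in which the tool goes at most 50 mm and 8.59 degrees, less where a joint would pass 70% of its speed; a pose out of reach is approached as far as the arm can. A call with a gripper value outside its range is refused whole. The fingers move at their own pace and stop on an object; "grip_force" is the grip in N (left out, the last holds). Time passes only in rows, so rows that repeat a pose let the fingers close. It gives the time, the measured TCP pose, the force and the opening at its end, in the units of the state.
- ctrl.get_state(): the state, without advancing time (a new reading comes with each control period).
- ctrl.get_image(name): name is "scene" or "side" or "wrist"; returns the picture (480x640x3 uint8, red, green, blue); there is no depth.
- ctrl.camera_info(name): a dict with "intrinsics" (3x3 intrinsics, pixels), "extrinsics" (4x4, takes a point from world to camera coordinates). Camera axes: x right, y up, looking along -z (the intrinsics and any distortion apply to the point x, -y, -z); pixel columns grow to the right and rows downward; lengths in m; the calibration is good to about 2 mm. A picture is of the moment at which its call begins: read the wrist's pose just before it. camera_info takes no time and is no camera call; for the wrist camera it gives the pose at the moment of the call.
- ctrl.close_job(): hands the job in, once; it reports no verdict.
Trained networks look in the newest picture that a camera, given by its name, has taken for a name from the list of things; names that differ only in an ending like _2 or _b are one class to them, and where a whole thing is asked for, a point or a joint stands for the part that bears it (a point fixed in the world has none). Each returns a list of dicts, best first, with "confidence" (0 to 1); they miss things now and then, are a little off and sometimes report something else, mostly with a low value. They report only what shows in the picture. A call takes as long as a camera call. They do not tell look-alikes from the thing itself.
- ctrl.look_for(camera, target): "rect" ([centre column, centre row, width, height] in pixels, round what is visible of it).
- ctrl.masks_of(camera, target): "region" (480x640 bool, what is visible of it) and "rect" ([centre column, centre row, width, height] in pixels, round what is visible of it).
The state is a dict: "time": time; "joint_positions": joint angles; "qd": joint speeds; "joint_torque": joint torques, N m; "position": TCP position; "tool_rot": TCP orientation; "ft_force": force on the tool from outside, world axes, zero at the start; "torque": the same for the moment, N m; "grip_width": opening from 0.0 (shut) to 1.0 (fully open).
Only numpy, scipy, OpenCV 4.12 (cv2) and the standard library are available. Lean on these libraries where they do the work, as an engineer would, in place of code of your own. Each camera call takes 0.05 s, during which the arm holds its last target. There are 200 camera calls.

TASK

Put the green glass ball away: press down the sprung child-safety hook inside the gap in the drawer's front, slide the drawer fully open, take the ball out of the dump cart and set it gently in the empty dimple in the drawer so that it cannot roll, then slide the drawer fully shut. Never force the drawer or drop the ball, keep the blue ball in its dimple, and leave the frog and the bell where they stand.

Things in the scene. Friction and masses are not known exactly. Their poses are not given: they have to be found in the camera images.
- chest: Fixed cedar chest with one drawer, 130 mm tall, 260 wide. Origin on the table under the middle of chest and shut drawer; +x points from the drawer's front to the chest's back, +y to the left as seen when facing the drawer, z up. The case spans x -58 to +120 mm; the shut drawer's front stands ahead of it, x -120 to -60. The case's top board lies at z 115 to 130.
- chest_drawer (a joint): How far the drawer is out, m: 0 shut, 0.150 fully open (end stop). It slides along the chest's -x with 2 N of friction and 6 N s/m of damping. Shut, it is locked by the hook, with about 3 mm of play. When pushed shut it latches by itself, which takes about 8 N.
- gap (a point): Middle of the gap, at its rim, 118 mm above the table; moves with the drawer, axes as the chest's. A slot open to the top, in the drawer's deep front: 34 mm across (x), 164 long (y), its wooden walls before and behind 13 mm thick (the rear one has a window 18 to 48 mm below the rim), floor 48 mm below the rim. Shut fingers fit in; they can drag or push the drawer by these walls.
- pad_level (a point): Middle of the gap at the height of the unpressed hook's pad, 14 mm below the rim; moves with the drawer. The white plastic pad is flat, 22 mm along y, 32 along x. Its middle is anywhere up to 50 mm to either side (y) of this point, a different place each time and not reported: look or feel for it. Nothing else is met in the gap above its floor.
- hook_stop (a point): Middle of the gap at the height of the hook's pad when pressed to its stop, 30 mm below the rim. The pad goes straight down on a spring: 4 N to start it, 6.5 N at 10 mm, 8 N at the stop at 16 mm. Pressed 11 mm or more, it frees the drawer; keep it down until the drawer is 15 mm out, after which it may rise. It rides with the drawer.
- dimple_right (a point): Middle of the empty dimple, at the top of the dimpled board, 30 mm above the table; moves with the drawer, axes as the chest's. 110 mm behind the gap's middle (+x), 48 to its right (-y). A round hollow 33 mm across; a seated ball's centre is 22.5 mm above this point. Drawer side wall: 69 mm to the right, 56 mm high over the table. Under the chest's top until the drawer is open.
- dimple_left (a point): The other dimple, the same, 96 mm to the left (+y) of the empty one; the blue ball sits in it.
- green_ball_center (a point): Centre of the green glass ball, 56 mm across, 0.14 to 0.26 kg. At the start it lies in the middle of the cart's tub, its centre about 64 mm above the table.
- blue_ball_center (a point): Centre of the blue glass ball, 56 mm across, 0.2 kg, seated in the left dimple (out of sight in the shut drawer).
- cart: Yellow dump cart with a red cab, parked fast (it does not move), 185 mm long, 112 wide. Origin on the table under the tub's middle; +x points along the cart to the cab, z up. Inside, the open tub is 134 mm long (x), 66 wide (y); rims at z 75 mm, floor at z 36 in the middle, rising 4 degrees to both ends. Fingers have room on the ball's +x and -x sides. The cab, x 77 to 111, is 68 tall.
- frog: Green ceramic frog, about 100 mm wide, 88 mm tall; origin under its middle. To be left alone.
- bell: Stainless steel bell with a wooden handle, 72 mm across, 110 mm tall; origin under its middle. To be left alone.
- green_ball: The same green ball (its origin turns as it rolls: use its centre).
- blue_ball: The same blue ball (use its centre).
Mind the look-alikes: they are no part of the job. Of the things like the green_ball, leave any that is black or grey; of the rest the larger one is meant.

How it is judged:
On the way, in this order (a step that is already met when the one before it is completed fails the run):
1. the drawer is open, at least 130 mm out (value of joint chest_drawer above 0.13 m), for 0.2 s.
2. the green ball sits released in the empty dimple of the open drawer (at least 80 mm out) (horizontal distance between green_ball_center and dimple_right below 0.006 m and z of green_ball_center in the frame of dimple_right between 0.015 and 0.029 m and value of joint chest_drawer above 0.08 m and contact force between the fingers and green_ball below 0.1 N), for 0.2 s.
At the end, for the whole second after the job is handed in: The drawer is shut (within 6 mm), the green ball rests in the right dimple and the blue ball in the left one (each centre within 6 mm of its dimple's middle, seated), and frog and bell stand within 30 mm of where they were (value of joint chest_drawer below 0.006 m and horizontal distance between green_ball_center and dimple_right below 0.006 m and z of green_ball_center in the frame of dimple_right between 0.015 and 0.029 m and horizontal distance between blue_ball_center and dimple_left below 0.006 m and z of blue_ball_center in the frame of dimple_left between 0.015 and 0.029 m and linear speed of each of green_ball, blue_ball below 0.02 m/s and distance of each of frog, bell from where it was at the start of the episode below 0.03 m); the robot touches nothing.
It fails at once if the robot forces the chest or its drawer (more than 40 N) (contact force between any of the fingers, the arm and chest above 40 N).
It fails at once if the green ball is dropped or rammed into the drawer (more than 120 N, as in a fall of over some 10 mm) (contact force between green_ball and chest above 120 N).
It fails at once if the frog or the bell is knocked over or shoved (distance of any of frog, bell from where it was at the start of the episode above 0.03 m or angle between any of frog, bell's own z axis and vertical above 0.4 rad).
It also fails if it takes over 72 s, if anything falls off the work surface, if the arm or the gripper's body presses on something with over 40 N, if the wrist force passes 120 N, or if a joint passes its speed limit or range.

## Working session

There is one attempt and no reset: what is moved stays moved. The work goes in short steps, Python scripts to look and compute and a tool call to move; the robot and the scene stay as the last step left them, time stands still between calls to the robot, and variables do not carry over. Pictures are saved under pics/ and viewed, about 8 in all and at most 12, crops included, and the job is handed in when it is done.

Besides the shell and the picture viewer there is one more tool, called after "Emit:" as name(argument=value, ...) on one line, values as JSON. move_arm: Moves the arm, as the interface text tells. Its arguments: {"type":"object","properties":{"dp":{"type":"array","items":{"type":"array","items":{"type":"number"}}},"turn":{"type":"array","items":{"type":"number"}},"jaw":{"type":"array","items":{"type":"number"}},"grip_force":{"type":"number"}},"required":["dp","turn","jaw"]}

```bash
mkdir -p pics; cat > h.py <<'E'
import numpy as np, cv2
from bench import ctrl
def ray(cam,uv,info=None):
    i=info or ctrl.camera_info(cam);K=np.array(i["intrinsics"]);E=np.array(i["extrinsics"])
    d=np.linalg.inv(K)@np.array([uv[0],uv[1],1.]);d=np.array([d[0],-d[1],-d[2]])
    R=E[:3,:3];return -R.T@E[:3,3],R.T@d
def atz(cam,uv,z,info=None):
    o,d=ray(cam,uv,info);return o+d*(z-o[2])/d[2]
def proj(cam,P,info=None):
    i=info or ctrl.camera_info(cam);K=np.array(i["intrinsics"]);E=np.array(i["extrinsics"])
    p=E[:3,:3]@np.array(P)+E[:3,3];q=K@np.array([p[0],-p[1],-p[2]]);return q[:2]/q[2]
def save(cam,name):
    im=ctrl.get_image(cam);cv2.imwrite(f"pics/{name}.png",im[:,:,::-1]);return im
E
python3 - <<'E'
from h import *
np.set_printoptions(precision=4,suppress=True)
s=ctrl.get_state();print(s)
for c in ("scene","side","wrist"):
    save(c,c+"0");i=ctrl.camera_info(c);print(c,i.get("distortion"),list(i),ray(c,(320,240),i))
    for t in ("chest","gap","pad_level","green_ball","cart","frog","bell","blue_ball"):
        if c!="wrist":
            print(t,[(np.round(d["rect"]),round(d["confidence"],2)) for d in ctrl.look_for(c,t)])
a=cv2.imread("pics/scene0.png");b=cv2.imread("pics/side0.png")
E
```

```text
{'time': 0.0, 'joint_positions': array([ 1.1231,  0.3218, -0.0701,  1.4517,  0.0226,  1.3708, -0.0569]), 'qd': array([-0.0013, -0.0001, -0.0002, -0.001 ,  0.0002, -0.0009, -0.0009]), 'joint_torque': array([  0.0014, -49.1281,  -0.4026, -31.2527,  -0.0637,   0.0437,
         0.0002]), 'position': array([ 0.2893, -0.5814,  0.2215]), 'tool_rot': array([-3.0564, -0.7186,  0.0008]), 'ft_force': array([-0.2589,  1.4186,  0.2789]), 'torque': array([-0.0045,  0.0151, -0.0107]), 'grip_width': 0.9989190911215239}
scene None ['intrinsics', 'extrinsics'] (array([0.9547, 0.7696, 0.9896]), array([-0.3217, -0.5965, -0.7354]))
chest [(array([297., 293., 130., 140.]), 0.58), (array([426., 395.,  35.,  43.]), 0.4), (array([335., 278.,  59., 113.]), 0.16)]
gap [(array([334., 280.,  61., 115.]), 0.75)]
pad_level [(array([333., 279.,  64., 110.]), 0.85), (array([288., 167.,  18.,  18.]), 0.3)]
green_ball [(array([290., 165.,  16.,  14.]), 0.74), (array([279., 152.,  18.,  15.]), 0.74), (array([303., 198.,  16.,  15.]), 0.68), (array([313., 154.,  13.,  13.]), 0.43)]
cart [(array([285., 176.,  66.,  50.])
[... 278 characters left out ...]
ray([367., 219., 109., 109.]), 0.83), (array([334., 399., 103.,  73.]), 0.5)]
gap [(array([330., 221.,  34., 103.]), 0.59), (array([329., 390.,  26.,  28.]), 0.17)]
pad_level [(array([328., 220.,  30., 109.]), 0.65)]
green_ball [(array([332., 462.,  31.,  37.]), 0.92), (array([329., 392.,  26.,  29.]), 0.84), (array([270., 448.,  24.,  24.]), 0.83), (array([315., 348.,  20.,  18.]), 0.81)]
cart [(array([334., 399., 106.,  71.]), 0.76)]
frog [(array([438., 356.,  44.,  43.]), 0.61)]
bell [(array([286., 141.,  23.,  37.]), 0.81), (array([333., 400., 102.,  75.]), 0.21)]
blue_ball []
wrist None ['intrinsics', 'extrinsics'] (array([ 0.3568, -0.5485,  0.3859]), array([-0.2352, -0.1317, -0.9631]))
```

View pics/scene0.png

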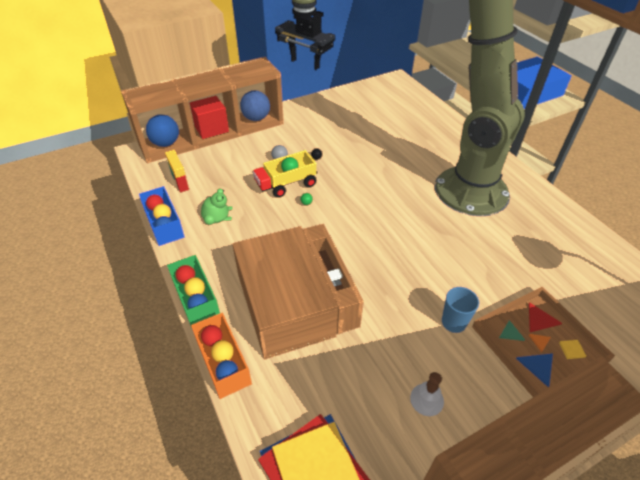

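View pics/side0.png

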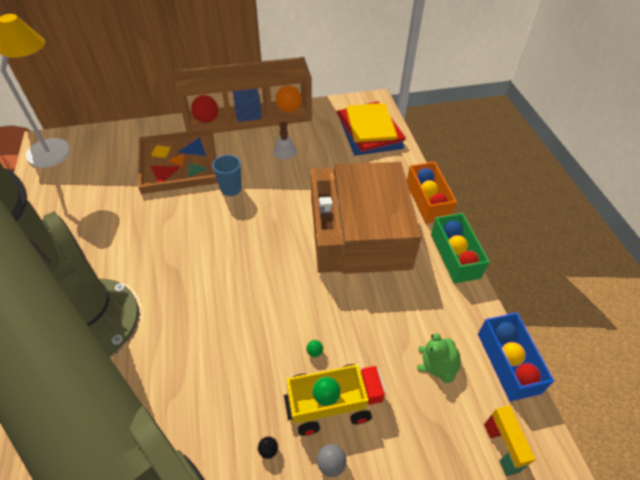

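The pictures show the green ball in the cart's tub at scene (290,165) and side (329,392). The white pad is at scene (334,276) and side (325,205). The look-alikes are a small green ball at side (315,348), plus a grey and a black one. I'll work out coarse positions next.

```bash
python3 - <<'E'
from h import *
np.set_printoptions(precision=4,suppress=True)
def tri(a,b):
    o1,d1=ray("scene",a);o2,d2=ray("side",b)
    A=np.c_[d1,-d2];t=np.linalg.lstsq(A,o2-o1,rcond=None)[0];p,q=o1+d1*t[0],o2+d2*t[1];return (p+q)/2,np.linalg.norm(p-q)
print("ball",tri((290,165),(329,391)),atz("side",(329,391),.064),atz("scene",(290,165),.064))
print("small",tri((306,199),(315,348)))
print("pad",tri((334,276),(325,205)),atz("side",(325,205),.104),atz("scene",(334,276),.104))
for p in [(336,166),(343,248),(400,163),(417,240)]: print(p,atz("side",p,.13))
for p in [(311,170),(318,247)]: print(p,atz("side",p,.118))
print("frog",atz("side",(440,358),.04),"bell",atz("side",(286,145),.04),atz("side",(382,383),.06))
print("wrist ext",ctrl.camera_info("wrist"))
import scipy.spatial.transform as st
print(st.Rotation.from_rotvec(ctrl.get_state()["tool_rot"]).as_matrix())
E
python3 -c "
import cv2;a=cv2.imread('pics/side0.png')[150:285,295:435];cv2.imwrite('pics/c1.png',cv2.resize(a,None,fx=4,fy=4,interpolation=2))"
```

```text
ball (array([ 0.4879, -0.3022,  0.0663]), np.float64(0.0050343373203081)) [ 0.4905 -0.3023  0.064 ] [ 0.4844 -0.304   0.064 ]
small (array([ 0.4883, -0.1856,  0.0192]), np.float64(0.00144173403489199))
pad (array([0.5868, 0.1597, 0.0901]), np.float64(0.0006635843379695387)) [0.5839 0.1468 0.104 ] [0.5921 0.1691 0.104 ]
(336, 166) [0.6368 0.2523 0.13  ]
(343, 248) [ 0.5883 -0.0139  0.13  ]
(400, 163) [0.8037 0.2295 0.13  ]
(417, 240) [ 0.7591 -0.0267  0.13  ]
(311, 170) [0.5728 0.2635 0.118 ]
(318, 247) [0.5362 0.0098 0.118 ]
frog [ 0.7373 -0.2739  0.04  ] bell [0.5389 0.4681 0.04  ] [ 0.5973 -0.3075  0.06  ]
wrist ext {'intrinsics': array([[345.3713,   0.    , 315.5033],
       [  0.    , 345.3713, 242.7468],
       [  0.    ,   0.    ,   1.    ]]), 'extrinsics': array([[ 0.4464, -0.8948, -0.0002, -0.65  ],
       [ 0.8598,  0.429 , -0.2769,  0.0354],
       [ 0.2479,  0.1234,  0.9609, -0.3916],
       [ 0.    ,  0.    ,  0.    ,  1.    ]])}
[[ 0.8953  0.4456 -0.0001]
 [ 0.4456 -0.8953 -0.0001]
 [-0.0001  0.0001 -1.    ]]
```

View pics/c1.png

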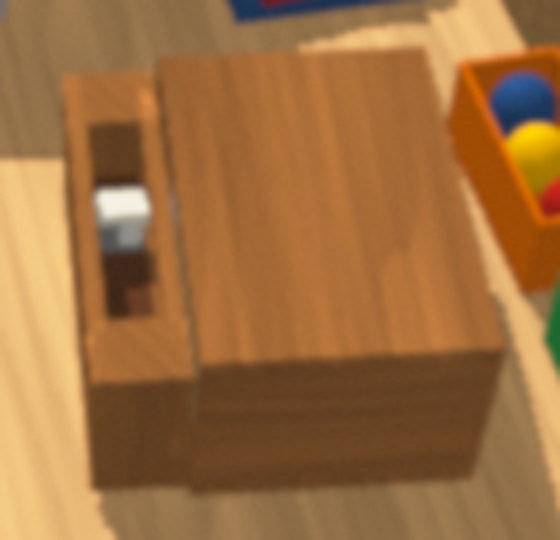

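```bash
cat >> h.py <<'E'
from scipy.optimize import least_squares
def chest_fit(cam,obs,x0,info=None):
    "obs: list of (local xyz, uv) -> x,y,yaw, residual px"
    i=info or ctrl.camera_info(cam)
    f=lambda p:np.concatenate([proj(cam,c2w(p,l),i)-uv for l,uv in obs])
    r=least_squares(f,x0,loss="soft_l1");return r.x,r.fun.reshape(-1,2)
def c2w(p,l):
    c,s=np.cos(p[2]),np.sin(p[2]);return np.array([p[0]+c*l[0]-s*l[1],p[1]+s*l[0]+c*l[1],l[2]])
E
python3 - <<'E'
from h import *
np.set_printoptions(precision=4,suppress=True)
obs=[((-.058,.13,.13),(334.5,164.3)),((-.058,-.13,.13),(343.3,240.8)),((.12,-.13,.13),(420,237.5)),((.12,.13,.13),(401.3,162)),
((-.12,.13,.118),(311.3,169.5)),((-.12,-.13,.118),(318.3,245.5))]
p,r=chest_fit("side",obs,[.68,.12,-.15]);print(p,np.degrees(p[2]));print(r)
print("gap",c2w(p,(-.09,0,.118)))
w=atz("side",(325.8,200.7),.104);print("pad",w)
c,s=np.cos(p[2]),np.sin(p[2]);d=w[:2]-p[:2];print("local",c*d[0]+s*d[1],-s*d[0]+c*d[1])
print(proj("scene",c2w(p,(.12,-.13,.13))),proj("scene",c2w(p,(-.058,.13,.13))))
E
```

```text
[ 0.6719  0.1241 -0.1535] -8.793664704898404
[[-0.1871 -0.4937]
 [ 0.4494  0.5046]
 [ 1.1727  0.3865]
 [ 0.5187 -0.5408]
 [-0.7327 -1.425 ]
 [-1.879   0.3102]]
gap [0.5829 0.1378 0.118 ]
pad [0.5892 0.1608 0.104 ]
local -0.08735478319686585 0.023656798076227004
[232.6837 241.2611] [337.9072 305.1413]
```

Emit:
move_arm(dp=[[1.2,-1.07,0],[2.4,-2.14,0],[3.6,-3.21,0],[4.8,-4.28,0],[6,-5.35,0]], turn=[0,0,0,0,0], jaw=[-1,-1,-1,-1,-1])

```text
time: 1.45
position: [0.3797, -0.3562, 0.2228]
tool_rot: [3.058, 0.719, 0.0]
ft_force: [1.3, 0.3, 0.3]
grip_width: 0.63
```

Emit:
move_arm(dp=[[1.2,-1.07,0],[2.4,-2.14,0],[3.6,-3.21,0],[4.8,-4.28,0],[6,-5.35,0]], turn=[0,0,0,0,0], jaw=[-1,-1,-1,-1,-1])

```text
time: 1.95
position: [0.4693, -0.1324, 0.223]
tool_rot: [3.057, 0.718, 0.001]
ft_force: [1.4, -0.1, -0.2]
grip_width: 0.169
```

Emit:
move_arm(dp=[[1.2,-1.07,0],[2.4,-2.14,0],[3.6,-3.21,0],[4.8,-4.28,0],[6,-5.35,0]], turn=[0,0,0,0,0], jaw=[-1,-1,-1,-1,-1])

```text
time: 2.45
position: [0.5591, 0.0913, 0.2229]
tool_rot: [3.058, 0.718, 0.001]
ft_force: [1.1, -1.0, 0.0]
grip_width: 0.007
```

Emit:
move_arm(dp=[[0.5,-0.45,0],[1,-0.9,0],[1.5,-1.35,0],[1.9,-1.75,0],[1.9,-1.75,0]], turn=[1.5,3,4.5,6,7.06], jaw=[-1,-1,-1,-1,-1])

```text
time: 2.95
position: [0.586, 0.1655, 0.2224]
tool_rot: [-3.13, 0.243, 0.001]
ft_force: [-0.8, 0.4, 0.0]
grip_width: 0.004
```

```bash
python3 - <<'E'
from h import *
np.set_printoptions(precision=4,suppress=True)
i=ctrl.camera_info("wrist");im=save("wrist","w1");s=ctrl.get_state();print(s["position"],s["tool_rot"],s["joint_positions"])
p=[.6719,.1241,-.1535]
for l in [(-.058,.13,.13),(-.058,-.13,.13),(.12,-.13,.13),(.12,.13,.13),(-.107,.082,.118),(-.107,-.082,.118),(-.073,.082,.118),(-.073,-.082,.118),(-.12,.13,.118),(-.12,-.13,.118),(-.09,.0237,.104)]: print(l,proj("wrist",c2w(p,l),i))
for n in ("pad_level","gap"): print(n,[(np.round(d["rect"]),round(d["confidence"],2)) for d in ctrl.look_for("wrist",n)])
E
```

```text
[0.586  0.1639 0.2225] [-3.1309  0.2495  0.0005] [ 0.1978  0.2896 -0.625   1.5425  0.1707  1.3648 -2.1722]
(-0.058, 0.13, 0.13) [178.0169 201.7412]
(-0.058, -0.13, 0.13) [527.0876 201.6788]
(0.12, -0.13, 0.13) [577.2535 -92.5397]
(0.12, 0.13, 0.13) [145.2513 -91.6629]
(-0.107, 0.082, 0.118) [248.9114 258.8394]
(-0.107, -0.082, 0.118) [449.504  258.8758]
(-0.073, 0.082, 0.118) [246.5893 218.0965]
(-0.073, -0.082, 0.118) [454.1145 218.0809]
(-0.12, 0.13, 0.118) [191.8826 273.692 ]
(-0.12, -0.13, 0.118) [505.8848 273.7784]
(-0.09, 0.0237, 0.104) [320.0463 234.3928]
pad_level [(array([350., 233., 334.,  75.]), 0.74)]
gap [(array([350., 236., 330.,  75.]), 0.85)]
```

View pics/w1.png

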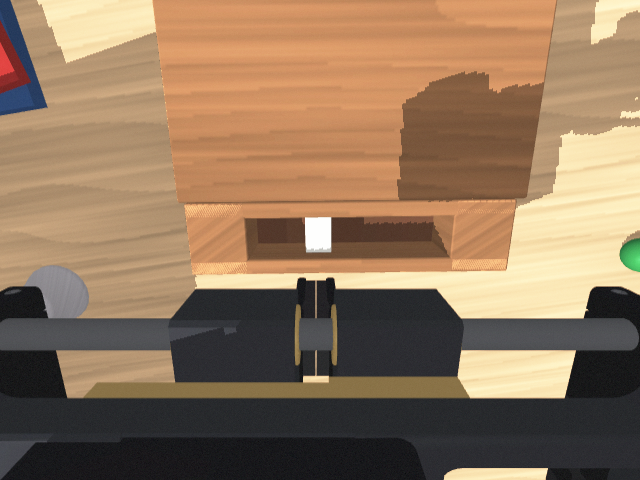

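The fit matches the wrist view: the slot spans (247..452, 217..258) and the pad is at (318,234), predicted (320,234). The fingers are right over the pad, so I descend.

Emit:
move_arm(dp=[[0,0,1],[0,0,2],[0,0,3],[0,0,3.4],[0,0,3.6]], turn=[0,0,0,0,0], jaw=[-1,-1,-1,-1,-1])

```text
time: 3.6
position: [0.5856, 0.1613, 0.1135]
tool_rot: [3.132, -0.241, -0.003]
ft_force: [0.2, 0.6, 0.6]
grip_width: 0.002
```

Emit:
move_arm(dp=[[0,0,0.2],[0,0,0.4],[0,0,0.6],[0,0,0.7],[0,0,0.75]], turn=[0,0,0,0,0], jaw=[-1,-1,-1,-1,-1])

```text
time: 4.1
position: [0.587, 0.1624, 0.0932]
tool_rot: [-3.132, 0.242, -0.003]
ft_force: [-1.3, -0.6, 6.1]
grip_width: 0.006
```

Emit:
move_arm(dp=[[0,0,0.1],[0,0,0.15],[0,0,0.15],[-0.1,0,0.15],[-0.2,0,0.15]], turn=[0,0,0,0,0], jaw=[-1,-1,-1,-1,-1])

```text
time: 4.6
position: [0.5832, 0.163, 0.0899]
tool_rot: [-3.131, 0.243, -0.01]
ft_force: [1.9, -1.3, 7.3]
grip_width: 0.01
```

Emit:
move_arm(dp=[[-0.1,0,0],[-0.2,0,0],[-0.3,0,0],[-0.4,0,0],[-0.5,0,0]], turn=[0,0,0,0,0], jaw=[-1,-1,-1,-1,-1])

```text
time: 5.1
position: [0.5684, 0.1651, 0.09]
tool_rot: [-3.132, 0.243, -0.01]
ft_force: [2.0, -1.3, 7.0]
grip_width: 0.004
```

Emit:
move_arm(dp=[[-0.2,0,0],[-0.4,0,0],[-0.6,0,0],[-0.8,0,0],[-1,0,0]], turn=[0,0,0,0,0], jaw=[-1,-1,-1,-1,-1])

```text
time: 5.6
position: [0.5386, 0.1694, 0.0898]
tool_rot: [-3.132, 0.243, -0.01]
ft_force: [1.6, -1.1, 7.8]
grip_width: 0.007
```

Emit:
move_arm(dp=[[-0.3,0,0],[-0.6,0,0],[-0.9,0,0],[-1.2,0,0],[-1.5,0,0]], turn=[0,0,0,0,0], jaw=[-1,-1,-1,-1,-1])

```text
time: 6.1
position: [0.494, 0.1759, 0.0896]
tool_rot: [3.131, -0.243, 0.01]
ft_force: [3.1, -4.0, 6.7]
grip_width: 0.011
```

Emit:
move_arm(dp=[[-0.3,0,0],[-0.6,0,0],[-0.9,0,0],[-1.2,0,0],[-1.45,0,0]], turn=[0,0,0,0,0], jaw=[-1,-1,-1,-1,-1])

```text
time: 6.6
position: [0.4506, 0.1822, 0.0893]
tool_rot: [3.13, -0.243, 0.008]
ft_force: [2.0, -4.9, 7.4]
grip_width: 0.002
```

Emit:
move_arm(dp=[[-0.15,0,0],[-0.3,0,0],[-0.4,0,0],[-0.5,0,0],[-0.5,0,0]], turn=[0,0,0,0,0], jaw=[-1,-1,-1,-1,-1])

```text
time: 7.1
position: [0.4366, 0.1854, 0.0897]
tool_rot: [3.132, -0.243, 0.011]
ft_force: [1.9, -2.1, 7.1]
grip_width: 0.005
```

Emit:
move_arm(dp=[[-0.07,0,0],[-0.14,0,0],[-0.2,0,0],[-0.2,0,0]], turn=[0,0,0,0], jaw=[-1,-1,-1,-1])

```text
time: 7.5
position: [0.4343, 0.1864, 0.0903]
tool_rot: [-3.13, 0.243, -0.022]
ft_force: [11.1, -1.8, 1.1]
grip_width: 0.004
```

The end stop is reached (force up to 11 N). I back off, lift, and check the dimples.

Emit:
move_arm(dp=[[0.15,0,0],[0.3,0,0],[0.3,0,-0.5],[0.3,0,-1.3],[0.3,0,-2.3]], turn=[0,0,0,0,0], jaw=[-1,-1,-1,-1,-1])

```text
time: 8.0
position: [0.4358, 0.1852, 0.1567]
tool_rot: [3.132, -0.241, -0.002]
ft_force: [-0.0, -0.8, 0.4]
grip_width: 0.002
```

Emit:
move_arm(dp=[[0,0.3,-1],[0,0.8,-2],[0,1.3,-3],[0,1.8,-3.5],[0,1.8,-3.5]], turn=[0,0,0,0,0], jaw=[-1,-1,-1,-1,-1])

```text
time: 8.5
position: [0.4297, 0.1306, 0.264]
tool_rot: [3.132, -0.247, 0.009]
ft_force: [1.1, 0.6, -0.8]
grip_width: 0.009
```

```bash
python3 - <<'E'
from h import *
np.set_printoptions(precision=4,suppress=True)
i=ctrl.camera_info("wrist");im=save("wrist","w2");s=ctrl.get_state();print(s["time"],s["position"],s["tool_rot"],s["joint_positions"])
p=[.6719,.1241,-.1535]
for l in [(-.130,-.048,.03),(-.130,.048,.0525),(-.257,.082,.118),(-.257,-.082,.118),(-.223,.082,.118),(-.223,-.082,.118),(-.058,.13,.13),(-.058,-.13,.13)]: print(l,c2w(p,l),proj("wrist",c2w(p,l),i))
print([(np.round(d["rect"]),round(d["confidence"],2)) for d in ctrl.look_for("wrist","blue_ball")])
save("side","s2")
for t in ("green_ball","cart"):
  print(t,[(np.round(d["rect"],1),round(d["confidence"],2)) for d in ctrl.look_for("side",t)])
m=ctrl.masks_of("side","cart")[0]["region"].astype(np.uint8);c=max(cv2.findContours(m,0,1)[0],key=cv2.contourArea);print(cv2.minAreaRect(c))
E
```

```text
8.55 [0.4288 0.1317 0.2622] [-3.132   0.2449 -0.0043] [ 0.3016 -0.129  -0.5961  1.8412 -0.0724  1.4052 -2.0057]
(-0.13, -0.048, 0.03) [0.5361 0.0965 0.03  ] [330.834  110.5065]
(-0.13, 0.048, 0.0525) [0.5508 0.1914 0.0525] [237.4058 108.6757]
(-0.257, 0.082, 0.118) [0.4305 0.2444 0.118 ] [194.5474 246.7312]
(-0.257, -0.082, 0.118) [0.4054 0.0824 0.118 ] [370.0159 246.2195]
(-0.223, 0.082, 0.118) [0.4641 0.2392 0.118 ] [190.8699 210.8134]
(-0.223, -0.082, 0.118) [0.439  0.0772 0.118 ] [371.5069 210.2685]
(-0.058, 0.13, 0.13) [0.6345 0.2614 0.13  ] [98.4672 -4.7745]
(-0.058, -0.13, 0.13) [0.5947 0.0045 0.13  ] [447.6113  -6.0379]
[(array([236., 103.,  52.,  60.]), 0.66)]
green_ball [(array([332.1, 462.2,  30.9,  35.6]), 0.98), (array([326.9, 390.8,  26.7,  28. ]), 0.83), (array([268.5, 447.6,  19.4,  23.8]), 0.59), (array([314.1, 346.8,  19.7,  19.3]), 0.47)]
cart [(array([333.7, 401.5, 103.6,  73.6]), 0.62), (array([439.2, 357. ,  40.8,  45.7]), 0.58)]
((334.7204895019531, 397.73052978515625), (61.18775939941406, 101.61967468261719), 78.46537780761719)
```

View pics/w2.png

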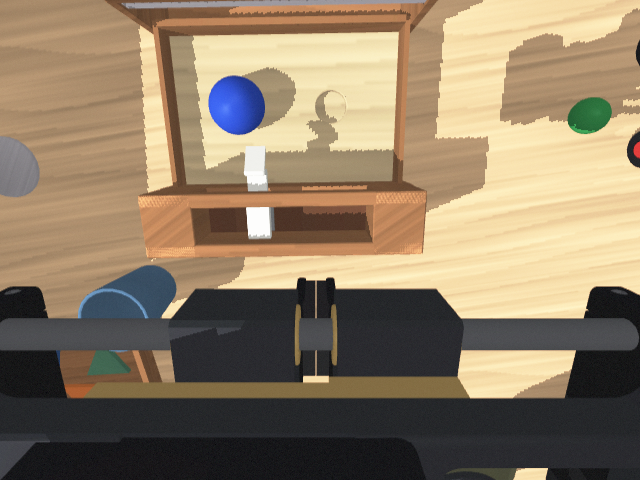

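The drawer is open, with blue in the left dimple at (236,104) and the empty dimple at (330,106). That is a few pixels nearer the chest than predicted, so I'll re-measure before placing. Now on to the cart.

Emit:
move_arm(dp=[[0.42,1.4,0],[0.84,2.8,0],[1.26,4.2,0],[1.68,5.6,0],[2.1,7,0]], turn=[0,0,0,0,0], jaw=[1,1,1,1,1])

```text
time: 9.3
position: [0.458, -0.0862, 0.2607]
tool_rot: [-3.132, 0.24, 0.002]
ft_force: [1.2, 0.0, -0.2]
grip_width: 0.376
```

Emit:
move_arm(dp=[[0.42,1.4,0.2],[0.84,2.8,0.4],[1.26,4.2,0.6],[1.68,5.6,0.8],[2.1,7,1]], turn=[-1.6,-3.2,-4.8,-6.4,-8], jaw=[1,1,1,1,1])

```text
time: 9.8
position: [0.4884, -0.3032, 0.2301]
tool_rot: [-3.022, -0.854, 0.001]
ft_force: [0.4, 0.4, -1.0]
grip_width: 0.835
```

Emit:
move_arm(dp=[[0,0,0],[0,0,0],[0,0,0],[0,0,0],[0,0,0]], turn=[-1.6,-3.2,-4.8,-6.4,-8], jaw=[1,1,1,1,1])

```text
time: 10.3
position: [0.4883, -0.3015, 0.2302]
tool_rot: [-2.547, -1.836, 0.001]
ft_force: [-0.4, -0.4, -0.1]
grip_width: 0.999
```

Emit:
move_arm(dp=[[0,0,0],[0,0,0],[0,0,0]], turn=[-1.5,-3,-3], jaw=[1,1,1])

```text
time: 10.6
position: [0.4882, -0.3016, 0.2304]
tool_rot: [-2.292, -2.146, 0.0]
ft_force: [0.2, -0.2, 1.1]
grip_width: 1.001
```

```bash
python3 - <<'E'
from h import *
np.set_printoptions(precision=4,suppress=True)
i=ctrl.camera_info("wrist");im=save("wrist","w3");s=ctrl.get_state();print(s["time"],s["position"],s["tool_rot"],s["joint_positions"])
for d in ctrl.look_for("wrist","green_ball"): print(np.round(d["rect"],1),d["confidence"],atz("wrist",d["rect"][:2],.064,i))
m=ctrl.masks_of("wrist","cart")[0]["region"].astype(np.uint8);c=max(cv2.findContours(m,0,1)[0],key=cv2.contourArea);print(cv2.minAreaRect(c))
i2=ctrl.camera_info("wrist");j=ctrl.camera_info("side");print("w2-dimple drift check skipped")
E
```

```text
10.65 [ 0.4882 -0.3017  0.2305] [-2.2956 -2.1424  0.0003] [ 0.7103  0.1668 -0.2281  1.6268  0.0381  1.3539  0.4081]
[315.1 225.1  54.5  63.1] 0.84 [ 0.4867 -0.3028  0.064 ]
[307.5 101.8  40.4  42.4] 0.76 [ 0.4873 -0.1902  0.064 ]
[308.9 304.6  48.7  29.6] 0.64 [ 0.4747 -0.3875  0.064 ]
[207.5 278.1  39.4  29.2] 0.57 [ 0.3732 -0.3512  0.064 ]
((334.8943786621094, 215.9526824951172), (108.38243865966797, 197.82077026367188), 83.1572265625)
w2-dimple drift check skipped
```

View pics/w3.png

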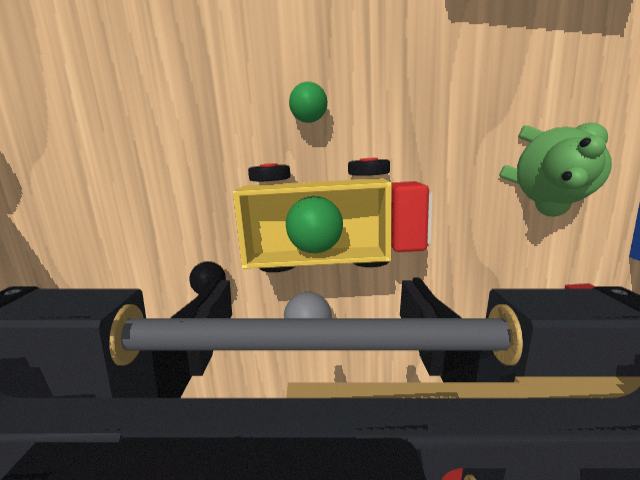

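The large green ball is at (315,225), i.e. world (0.487,-0.303). The cart lies nearly along world x. I descend straddling the ball.

Emit:
move_arm(dp=[[-0.04,-0.05,0.8],[-0.04,-0.05,2],[-0.04,-0.05,3.2],[-0.04,-0.05,4.2],[-0.04,-0.05,4.8]], turn=[-0.3,-0.6,-0.6,-0.6,-0.6], jaw=[0.75,0.75,0.75,0.75,0.75])

```text
time: 11.25
position: [0.4851, -0.3024, 0.0845]
tool_rot: [-2.237, -2.2, 0.001]
ft_force: [-0.3, 0.6, -0.7]
grip_width: 0.876
```

Emit:
move_arm(dp=[[0,0,0.3],[0,0,0.6],[0,0,0.9],[0,0,1.2],[0,0,1.2]], turn=[0,0,0,0,0], jaw=[0.75,0.75,0.75,0.75,0.75])

```text
time: 11.75
position: [0.4859, -0.3031, 0.0506]
tool_rot: [-2.237, -2.204, 0.001]
ft_force: [-0.7, 0.0, 0.2]
grip_width: 0.875
```

Emit:
move_arm(dp=[[0,0,0],[0,0,0],[0,0,0],[0,0,0],[0,0,0]], turn=[0,0,0,0,0], jaw=[0.3,0.1,0,-0.2,-0.2], grip_force=20)

```text
time: 12.25
position: [0.4868, -0.3036, 0.052]
tool_rot: [2.237, 2.204, 0.0]
ft_force: [-0.4, -0.7, 2.1]
grip_width: 0.63
```

Emit:
move_arm(dp=[[0,0,0],[0,0,0],[0,0,-0.2],[0,0,-0.5],[0,0,-1]], turn=[0,0,0,0,0], jaw=[-0.2,-0.2,-0.2,-0.2,-0.2])

```text
time: 12.75
position: [0.4857, -0.3029, 0.0814]
tool_rot: [-2.236, -2.204, 0.001]
ft_force: [0.0, -0.8, -1.5]
grip_width: 0.627
```

Emit:
move_arm(dp=[[0,0,-1],[0,0,-2],[0,0,-3],[0,0,-4],[0,0,-5]], turn=[0,0,0,0,0], jaw=[-0.2,-0.2,-0.2,-0.2,-0.2])

```text
time: 13.25
position: [0.4864, -0.3033, 0.2341]
tool_rot: [2.237, 2.204, 0.0]
ft_force: [0.6, -1.1, -1.0]
grip_width: 0.629
```

The ball is held. I carry it to a viewing pose in front of the drawer.

Emit:
move_arm(dp=[[1.37,-0.18,-0.1],[2.74,-0.36,-0.3],[4.11,-0.54,-0.5],[5.48,-0.72,-0.7],[6.85,-0.9,-0.8]], turn=[0,0,0,0,0], jaw=[-0.2,-0.2,-0.2,-0.2,-0.2])

```text
time: 13.75
position: [0.4624, -0.0958, 0.2573]
tool_rot: [2.236, 2.204, 0.001]
ft_force: [0.2, -0.4, -0.5]
grip_width: 0.632
```

Emit:
move_arm(dp=[[1.37,-0.18,0],[2.74,-0.36,0],[4.11,-0.54,0],[5.48,-0.72,0],[6.85,-0.9,0]], turn=[1.6,3.2,4.8,6.4,8], jaw=[-0.2,-0.2,-0.2,-0.2,-0.2])

```text
time: 14.25
position: [0.4382, 0.1085, 0.2567]
tool_rot: [2.855, 1.308, 0.002]
ft_force: [0.4, -0.0, -1.2]
grip_width: 0.633
```

Emit:
move_arm(dp=[[0,0,0],[0,0,0],[0,0,0],[0,0,0],[0,0,0]], turn=[1.6,3.2,4.8,6.4,8], jaw=[-0.2,-0.2,-0.2,-0.2,-0.2])

```text
time: 14.75
position: [0.4387, 0.1068, 0.2566]
tool_rot: [3.13, 0.252, 0.002]
ft_force: [-0.5, -0.5, -0.6]
grip_width: 0.634
```

Emit:
move_arm(dp=[[0,0,0],[0,0,0],[0,0,0],[0,0,0]], turn=[1.6,3.2,3.6,3.6], jaw=[-0.2,-0.2,-0.2,-0.2])

```text
time: 15.15
position: [0.4388, 0.1067, 0.2565]
tool_rot: [3.132, -0.232, 0.002]
ft_force: [0.0, 0.3, -2.0]
grip_width: 0.633
```

```bash
python3 - <<'E'
from h import *
np.set_printoptions(precision=4,suppress=True)
i=ctrl.camera_info("wrist");im=save("wrist","w4");s=ctrl.get_state();print(s["time"],s["position"],s["tool_rot"],s["grip_width"])
np.savez("w4.npz",**i)
for d in ctrl.look_for("wrist","blue_ball"): print("blue",np.round(d["rect"],1),d["confidence"],atz("wrist",d["rect"][:2],.0525,i))
hsv=cv2.cvtColor(im,cv2.COLOR_RGB2HSV);m=((hsv[:,:,0]>110)&(hsv[:,:,0]<130)&(hsv[:,:,1]>200)).astype(np.uint8);m[280:]=0
c=max(cv2.findContours(m,0,1)[0],key=cv2.contourArea);e=cv2.fitEllipse(c);print("ell",e,atz("wrist",e[0],.0525,i))
for l in [(-.130,-.048,.03),(-.130,.048,.0525)]: print(l,c2w([.6719,.1241,-.1535],l),proj("wrist",c2w([.6719,.1241,-.1535],l),i))
u,v=[int(k) for k in proj("wrist",c2w([.6719,.1241,-.1535],(-.13,-.02,.05)),i)]
print(u,v)
cr=im[max(0,v-90):v+160,max(0,u-150):u+150,::-1];cv2.imwrite("pics/c4.png",cv2.resize(cr,None,fx=2.3,fy=2.3,interpolation=2));print(max(0,u-150),max(0,v-90))
E
```

```text
15.2 [0.4388 0.1066 0.2563] [ 3.1325 -0.2305  0.0018] 0.6309932448892849
blue [213.9 114.5  53.9  60. ] 0.83 [0.5554 0.1915 0.0525]
blue [253.7 147.5 292.4 244. ] 0.18 [0.5184 0.1583 0.0525]Traceback (most recent call last):
  File "<stdin>", line 7, in <module>
cv2.error: OpenCV(4.12.0) /io/opencv/modules/imgproc/src/shapedescr.cpp:361: error: (-201:Incorrect size of input array) There should be at least 5 points to fit the ellipse in function 'fitEllipseNoDirect'
```

```bash
cat > m4.py <<'E'
from h import *
np.set_printoptions(precision=4,suppress=True)
i=dict(np.load("w4.npz"));im=cv2.imread("pics/w4.png")
b,g,r=[im[:,:,k].astype(int) for k in range(3)]
m=((b>1.5*g+20)&(b>1.5*r+20)).astype(np.uint8);m[:, :170]=0;m[160:]=0
c=max(cv2.findContours(m,0,1)[0],key=cv2.contourArea);print(cv2.boundingRect(c),cv2.contourArea(c))
# sphere of 28mm at z .0525: tangent-cone axis through the contour
P=[ray("wrist",q[0],i) for q in c.astype(float)+0]
o=P[0][0];D=np.array([d/np.linalg.norm(d) for _,d in P])
f=lambda x:np.linalg.norm(np.cross(np.array([x[0],x[1],.0525])-o,D),axis=1)-.028
q=least_squares(f,[.55,.19],loss="soft_l1",f_scale=.001);print("blue",q.x,np.abs(q.fun).mean())
print("dimple_left model",c2w([.6719,.1241,-.1535],(-.130,.048,.0525)))
for l in [(-.130,-.048,.03),(-.130,.048,.0525)]: print(proj("wrist",c2w([.6719,.1241,-.1535],l),i))
cr=im[50:250,150:450];cv2.imwrite("pics/c4.png",cv2.resize(cr,None,fx=2.6,fy=2.6,interpolation=2))
E
python3 m4.py
```

```text
(185, 87, 58, 58) 2555.5
blue [0.5537 0.1915] 0.0009172469173327725
dimple_left model [0.5508 0.1914 0.0525]
[310.9125 121.437 ]
[214.987  119.3692]
```

View pics/c4.png

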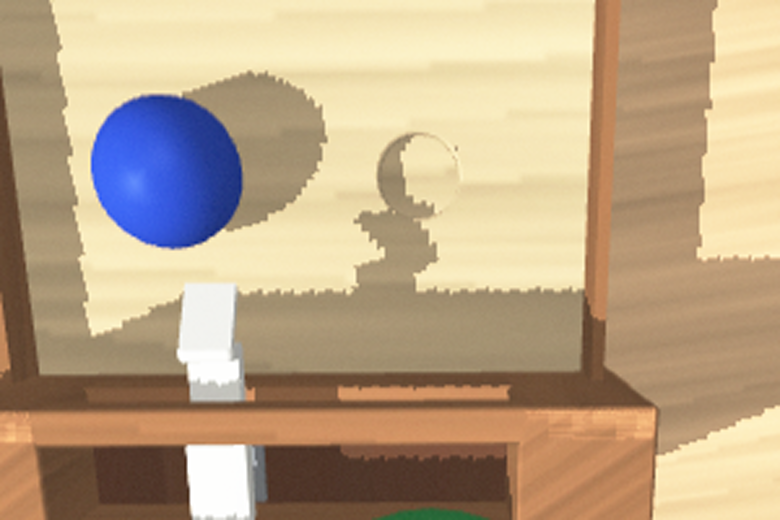

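```bash
cat >> m4.py <<'E'
print("dimple",atz("wrist",(311.3,117.1),.03,i),"model",c2w([.6719,.1241,-.1535],(-.130,-.048,.03)))
p=[.6719,.1241,-.1535];cc,ss=np.cos(p[2]),np.sin(p[2])
def loc(w): d=w[:2]-p[:2];return np.array([cc*d[0]+ss*d[1],-ss*d[0]+cc*d[1]])
for z in (.07,.09,.104,.118): print("hook tail end",z,loc(atz("wrist",(150+208/2.6,50+285/2.6),z,i)),loc(atz("wrist",(150+238/2.6,50+360/2.6),z,i)))
print("slot rear edge local",loc(atz("wrist",(150+350/2.6,50+440/2.6),.118,i)),loc(atz("wrist",(150+350/2.6,50+405/2.6),.118,i)))
E
python3 m4.py|tail -6
```

```text
dimple [0.5403 0.0955 0.03  ] model [0.5361 0.0965 0.03  ]
hook tail end 0.07 [-0.1684  0.0312] [-0.1967  0.0213]
hook tail end 0.09 [-0.1675  0.0264] [-0.1942  0.017 ]
hook tail end 0.104 [-0.1669  0.023 ] [-0.1924  0.0141]
hook tail end 0.118 [-0.1663  0.0196] [-0.1907  0.0111]
slot rear edge local [-0.2177 -0.0259] [-0.2056 -0.0261]
```

The measured dimple is at (0.540,0.096), and the blue ball agrees, so the drawer is about 145 mm out. I move over it and lower.

Emit:
move_arm(dp=[[0.7,-0.03,0],[1.4,-0.06,0],[2.1,-0.09,0],[2.8,-0.12,0],[3.39,-0.14,0]], turn=[0,0,0,0,0], jaw=[-0.2,-0.2,-0.2,-0.2,-0.2])

```text
time: 15.75
position: [0.5411, 0.0953, 0.2556]
tool_rot: [3.133, -0.232, 0.0]
ft_force: [0.9, -0.1, -1.4]
grip_width: 0.636
```

Emit:
move_arm(dp=[[0,0,0.3],[0,0,1],[0,0,1.8],[0,0,2.6],[0,0,3.4]], turn=[0,0,0,0,0], jaw=[-0.2,-0.2,-0.2,-0.2,-0.2])

```text
time: 16.25
position: [0.5389, 0.0957, 0.1524]
tool_rot: [3.132, -0.231, -0.001]
ft_force: [0.1, -0.7, -1.8]
grip_width: 0.631
```

```bash
python3 - <<'E'
from h import *
s=ctrl.get_state();print(s["position"],s["tool_rot"],s["ft_force"])
i=ctrl.camera_info("wrist");im=save("wrist","w5")
p=s["position"];print(proj("wrist",p+[0,0,.0125],i),proj("wrist",[.540,.096,.03],i))
b,g,r=[im[:,:,k].astype(int) for k in (2,1,0)]
m=((g>1.6*r+15)&(g>1.4*b+10)).astype(np.uint8);c=max(cv2.findContours(m,0,1)[0],key=cv2.contourArea);print(cv2.boundingRect(c))
D=np.array([(lambda d:d/np.linalg.norm(d))(ray("wrist",q[0],i)[1]) for q in c.astype(float)]);o=ray("wrist",(0,0),i)[0]
E
```

```text
[0.53890942 0.0956684  0.15238201] [ 3.13234208e+00 -2.30848572e-01 -1.00626735e-03] [ 0.06239282 -0.73095485 -1.84789831]
[314.43682609 306.20875087] [314.21001988 233.42422642]
(257, 246, 118, 72)
```

View pics/w5.png

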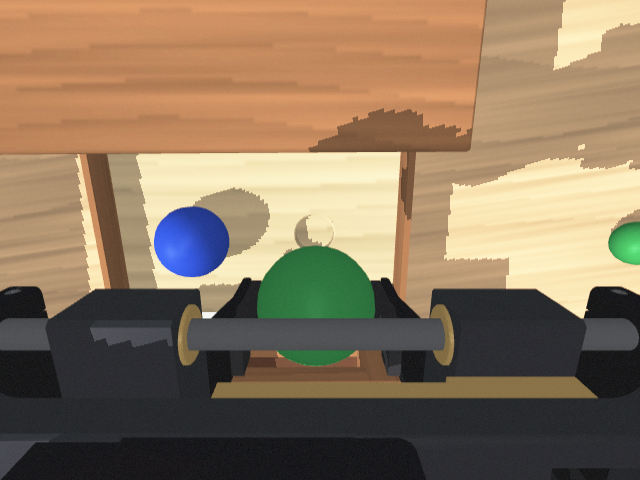

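Ball and dimple line up: ball at (316,306) against an expected (314,306), dimple at (314,233) against (314,233). I lower further.

Emit:
move_arm(dp=[[0.03,0,0.8],[0.03,0,1.7],[0.03,0,2.5],[0.03,0,3.1],[0.03,0,3.4]], turn=[0,0,0,0,0], jaw=[-0.2,-0.2,-0.2,-0.2,-0.2])

```text
time: 16.8
position: [0.5393, 0.0952, 0.0503]
tool_rot: [3.132, -0.232, -0.004]
ft_force: [-0.0, -0.8, -1.7]
grip_width: 0.634
```

Emit:
move_arm(dp=[[0,0,0],[0,0,0.05],[0,0,0.1],[0,0,0.15],[0,0,0.2]], turn=[0,0,0,0,0], jaw=[-0.2,-0.2,-0.2,-0.2,-0.2])

```text
time: 17.3
position: [0.5413, 0.0955, 0.046]
tool_rot: [3.133, -0.232, 0.002]
ft_force: [-0.3, -0.2, -1.7]
grip_width: 0.631
```

Not touching yet (Fz still -1.7). I continue in small steps.

Emit:
move_arm(dp=[[0,0,0.03],[0,0,0.06],[0,0,0.1],[0,0,0.13],[0,0,0.13]], turn=[0,0,0,0,0], jaw=[-0.2,-0.2,-0.2,-0.2,-0.2])

```text
time: 17.8
position: [0.5409, 0.0955, 0.0418]
tool_rot: [3.133, -0.232, -0.0]
ft_force: [-1.0, 0.1, 0.7]
grip_width: 0.628
```

Emit:
move_arm(dp=[[0,0,0.03],[0,0,0.06],[0,0,0.06]], turn=[0,0,0], jaw=[-0.2,-0.2,-0.2])

```text
time: 18.1
position: [0.5419, 0.0955, 0.041]
tool_rot: [3.133, -0.232, 0.003]
ft_force: [-1.7, -0.4, 7.1]
grip_width: 0.632
```

Emit:
move_arm(dp=[[0,0,0],[0,0,0],[0,0,0],[0,0,0],[0,0,0]], turn=[0,0,0,0,0], jaw=[0.3,0.35,0.4,0.5,0.55], grip_force=10)

```text
time: 18.6
position: [0.5409, 0.0954, 0.0397]
tool_rot: [3.133, -0.232, -0.0]
ft_force: [0.4, -0.6, -0.4]
grip_width: 0.757
```

Emit:
move_arm(dp=[[0,0,0],[0,0,-0.2],[0,0,-0.8],[0,0,-1.6],[0,0,-2.6]], turn=[0,0,0,0,0], jaw=[0.55,0.55,0.55,0.55,0.55])

```text
time: 19.1
position: [0.5401, 0.0954, 0.1182]
tool_rot: [3.133, -0.232, -0.003]
ft_force: [0.1, -0.3, 0.6]
grip_width: 0.773
```

```bash
python3 - <<'E'
from h import *
np.set_printoptions(precision=4,suppress=True)
s=ctrl.get_state();print(s["time"],s["position"],s["tool_rot"],s["ft_force"],s["grip_width"])
i=ctrl.camera_info("wrist");im=save("wrist","w6")
b,g,r=[im[:,:,k].astype(int) for k in (2,1,0)];o=ray("wrist",(0,0),i)[0]
for n,m in (("green",(g>1.6*r+15)&(g>1.4*b+10)),("blue",(b>1.5*g+20)&(b>1.5*r+20))):
    c=max(cv2.findContours(m.astype(np.uint8),0,1)[0],key=cv2.contourArea);print(n,cv2.boundingRect(c))
    D=np.array([(lambda d:d/np.linalg.norm(d))(ray("wrist",q[0],i)[1]) for q in c.astype(float)])
    f=lambda x:np.linalg.norm(np.cross(np.array([x[0],x[1],.0525])-o,D),axis=1)-.028
    q=least_squares(f,[.55,.15],loss="soft_l1",f_scale=.001);print(q.x,np.abs(q.fun).mean())
E
```

```text
19.1 [0.5401 0.0954 0.1182] [ 3.1328 -0.232  -0.003 ] [ 0.0925 -0.3453  0.5911] 0.7732808633151455
green (274, 214, 80, 80)
[0.5413 0.0959] 0.0006576030685305408
blue (130, 215, 87, 79)
[0.5551 0.1914] 0.0009651987528035607
```

View pics/w6.png

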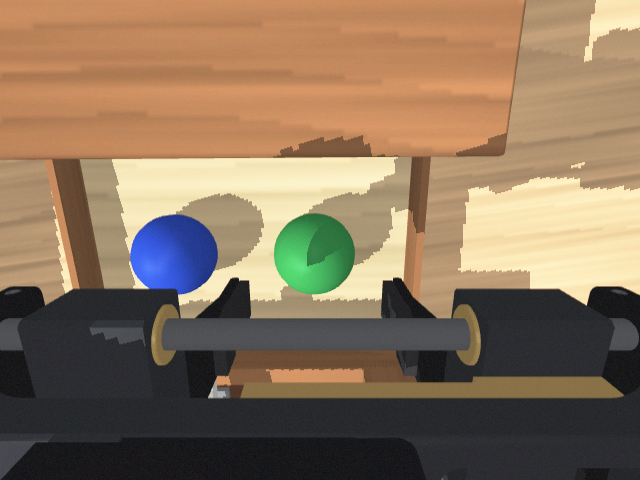

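Both balls are seated: green (0.541,0.096), blue (0.555,0.191), a spacing of 96.5 mm. Now shut fingers go into the slot, clear of the pad.

Emit:
move_arm(dp=[[0,0,-0.8],[0,0,-1.8],[0,0,-2.7],[-0.3,-0.1,-2.7],[-1,-0.3,-2.7]], turn=[0,0,0,0,0], jaw=[0.55,0.55,0,-1,-1])

```text
time: 19.65
position: [0.5136, 0.1084, 0.1996]
tool_rot: [-3.132, 0.235, -0.003]
ft_force: [-0.9, -0.7, -0.1]
grip_width: 0.587
```

Emit:
move_arm(dp=[[-0.8,-0.2,0],[-1.7,-0.5,0],[-2.3,-0.7,0],[-2.63,-0.74,0],[-2.63,-0.74,0]], turn=[0,0,0,0,0], jaw=[-1,-1,-1,-1,-1])

```text
time: 20.15
position: [0.4369, 0.1426, 0.1987]
tool_rot: [3.132, -0.23, 0.001]
ft_force: [-0.2, -0.3, -0.4]
grip_width: 0.133
```

```bash
python3 - <<'E'
from h import *
np.set_printoptions(precision=4,suppress=True)
s=ctrl.get_state();print(s["time"],s["position"],s["tool_rot"],s["grip_width"])
i=ctrl.camera_info("wrist");im=save("wrist","w7")
p=[.6719,.1241,-.1535]
for l in [(-.252,.082,.118),(-.252,-.082,.118),(-.218,.082,.118),(-.218,-.082,.118)]: print(proj("wrist",c2w(p,l),i))
E
```

```text
20.15 [0.4369 0.1426 0.1987] [ 3.1315 -0.2304  0.0008] 0.13264345376751444
[181.9397 269.7303]
[399.869  271.1482]
[177.2783 225.6529]
[403.3799 227.226 ]
```

View pics/w7.png

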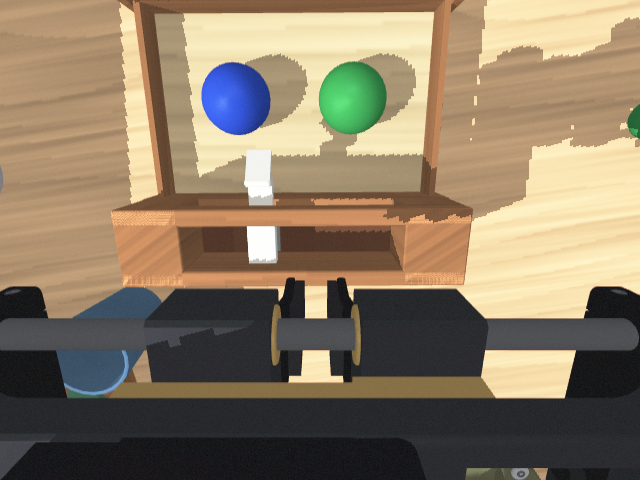

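The slot is where predicted (columns 180–404, rows 226–270), and the fingers clear the pad at 248–279. I descend to 18 mm below the rim, then push.

Emit:
move_arm(dp=[[0,0,0.5],[0,0,1.2],[0,0,2],[0,0,2.8],[0,0,3.3]], turn=[0,0,0,0,0], jaw=[-1,-1,-1,-1,-1])

```text
time: 20.7
position: [0.4379, 0.1415, 0.0979]
tool_rot: [-3.133, 0.235, 0.003]
ft_force: [-0.4, 0.5, -0.0]
grip_width: 0.012
```

Emit:
move_arm(dp=[[0.1,0,0],[0.2,0,0],[0.3,0,0],[0.5,0,0],[0.7,0,0]], turn=[0,0,0,0,0], jaw=[-1,-1,-1,-1,-1])

```text
time: 21.2
position: [0.4592, 0.1392, 0.1002]
tool_rot: [3.133, -0.233, 0.001]
ft_force: [-1.6, -0.6, 0.4]
grip_width: 0.006
```

Emit:
move_arm(dp=[[0.22,0,0],[0.46,0,0],[0.72,0,0],[1,0,0],[1.3,0,0]], turn=[0,0,0,0,0], jaw=[-1,-1,-1,-1,-1])

```text
time: 21.7
position: [0.4982, 0.1337, 0.1]
tool_rot: [-3.133, 0.232, -0.001]
ft_force: [-3.0, 0.8, 0.9]
grip_width: 0.005
```

Emit:
move_arm(dp=[[0.3,0,0],[0.6,0,0],[0.9,0,0],[1.2,0,0],[1.5,0,0]], turn=[0,0,0,0,0], jaw=[-1,-1,-1,-1,-1])

```text
time: 22.2
position: [0.5424, 0.1272, 0.0997]
tool_rot: [-3.133, 0.232, 0.0]
ft_force: [-2.1, 2.1, 1.0]
grip_width: 0.006
```

Emit:
move_arm(dp=[[0.25,0,0],[0.45,0,0],[0.6,0,0],[0.7,0,0],[0.8,0,0]], turn=[0,0,0,0,0], jaw=[-1,-1,-1,-1,-1])

```text
time: 22.7
position: [0.5628, 0.1238, 0.0997]
tool_rot: [3.132, -0.231, -0.009]
ft_force: [-10.0, 1.7, 7.6]
grip_width: 0.003
```

Emit:
move_arm(dp=[[0.05,0,0],[0.1,0,0],[0.15,0,0],[0.2,0,0]], turn=[0,0,0,0], jaw=[-1,-1,-1,-1])

```text
time: 23.1
position: [0.5678, 0.1231, 0.0996]
tool_rot: [3.131, -0.23, -0.011]
ft_force: [-11.3, 1.9, 7.9]
grip_width: 0.006
```

Emit:
move_arm(dp=[[0.05,0,0],[0.1,0,0],[0.15,0,0],[0.2,0,0]], turn=[0,0,0,0], jaw=[-1,-1,-1,-1])

```text
time: 23.5
position: [0.5731, 0.1223, 0.0997]
tool_rot: [3.131, -0.23, -0.013]
ft_force: [-13.5, 1.5, 9.4]
grip_width: 0.003
```

Emit:
move_arm(dp=[[0.05,0,0],[0.1,0,0],[0.15,0,0],[0.2,0,0]], turn=[0,0,0,0], jaw=[-1,-1,-1,-1])

```text
time: 23.9
position: [0.5817, 0.1211, 0.0996]
tool_rot: [3.132, -0.231, -0.005]
ft_force: [-5.9, 1.9, 2.5]
grip_width: 0.007
```

Emit:
move_arm(dp=[[0.05,0,0],[0.1,0,0],[0.15,0,0],[0.2,0,0]], turn=[0,0,0,0], jaw=[-1,-1,-1,-1])

```text
time: 24.3
position: [0.5882, 0.1198, 0.0997]
tool_rot: [3.132, -0.232, -0.004]
ft_force: [-6.9, 0.5, 4.2]
grip_width: 0.004
```

Emit:
move_arm(dp=[[0.05,0,0],[0.1,0,0],[0.15,0,0],[0.15,0,0]], turn=[0,0,0,0], jaw=[-1,-1,-1,-1])

```text
time: 24.7
position: [0.5882, 0.1198, 0.0997]
tool_rot: [3.13, -0.23, -0.018]
ft_force: [-17.5, -0.6, 12.2]
grip_width: 0.01
```

It is at a hard stop at the expected position. I back off, lift clear and verify.

Emit:
move_arm(dp=[[-0.2,0,0],[-0.35,0,0],[-0.35,0,-0.5],[-0.35,0,-1.5],[-0.35,0,-2.7]], turn=[0,0,0,0,0], jaw=[-1,-1,-1,-1,-1])

```text
time: 25.2
position: [0.5834, 0.12, 0.1819]
tool_rot: [3.133, -0.233, -0.001]
ft_force: [0.3, 0.8, -0.1]
grip_width: 0.004
```

Emit:
move_arm(dp=[[-0.3,0,-1],[-0.8,0,-2],[-1.3,0,-2.5],[-1.8,0,-2.5],[-1.8,0,-2.5]], turn=[0,0,0,0,0], jaw=[-1,-1,-1,-1,-1])

```text
time: 25.7
position: [0.5297, 0.1294, 0.2582]
tool_rot: [3.132, -0.231, 0.006]
ft_force: [-0.1, -0.1, 0.2]
grip_width: 0.005
```

```bash
python3 - <<'E'
from h import *
np.set_printoptions(precision=4,suppress=True)
s=ctrl.get_state();print(s["time"],s["position"],s["ft_force"])
i=ctrl.camera_info("wrist");im=save("wrist","w8");np.savez("w8.npz",**i)
p=[.6719,.1241,-.1535]
for l in [(-.107,.082,.118),(-.107,-.082,.118),(-.073,.082,.118),(-.073,-.082,.118),(-.058,.13,.13),(-.058,-.13,.13),(-.067,-.13,.118)]: print(l,proj("wrist",c2w(p,l),i))
save("side","s8")
for n in ("frog","bell"): print(n,[(np.round(d["rect"]),round(d["confidence"],2)) for d in ctrl.look_for("side",n)][:1])
E
```

```text
25.7 [0.5297 0.1294 0.2582] [-0.0711 -0.1144  0.2042]
(-0.107, 0.082, 0.118) [202.8162 191.4916]
(-0.107, -0.082, 0.118) [389.6302 192.8464]
(-0.073, 0.082, 0.118) [199.5481 151.4151]
(-0.073, -0.082, 0.118) [392.261  152.8695]
(-0.058, 0.13, 0.13) [133.4829 131.9682]
(-0.058, -0.13, 0.13) [456.1738 134.4484]
(-0.067, -0.13, 0.118) [449.3579 145.9817]
frog [(array([438., 356.,  48.,  47.]), 0.9)]
bell [(array([282., 140.,  13.,  34.]), 0.81)]
```

View pics/w8.png

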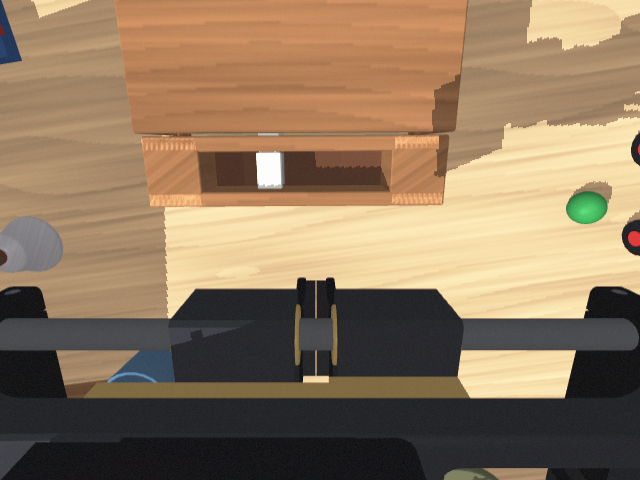

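The slot sits at rows 152–191, where the shut drawer is predicted (152–192). The pad is up again, and frog and bell are in their places. I hand in.

```bash
python3 -c "
from bench import ctrl
print(ctrl.close_job(), ctrl.get_state()['time'])"
```

```text
the job is handed in; nothing more can be done
the job is handed in; nothing more can be done
```

The job is done and handed in at about 26 s of the 72 s allowed. The hand-in reports no verdict, so what follows rests on my own checks.

- **Opening:** I pressed the hook about 14 mm and dragged the drawer to its end stop. It then slid back slightly, to about 145 mm out.
- **Ball:** I took the large green ball from the cart and set it in the right dimple, touching down at about 7 N. After release the wrist camera put green at (0.541, 0.096) and blue at (0.555, 0.191). That is 96.5 mm apart against the nominal 96, so both were seated.
- **Closing:** I pushed the drawer shut by the wall of the gap. The latch took about 16 N at the wrist, more than the 8 N stated. The push ended at a hard stop at about 21 N, below the 40 N limit.
- **Last look:** The gap was within about 1 mm of where the shut drawer should be, with the hook's pad up again. The fingers were clear of everything.
- **Frog and bell:** The frog's detection matched its starting place. The bell's box came out narrower but only 4 px away, and the arm never went near it.
- **Not checked:** The balls could not be seen once the drawer was shut. The closing push was slow and smooth.

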